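# Press the square cover home on a lamp foot

### The job

The square aluminium lamp cover with the round hole in its end lies on its side: stand it upright, open mouth down, on the cork pad and let go of it. Then take it again squarely from above, slide it over the stem of the lamp foot, and press it down, pushing the stiff collar inside down with it, until its rim sits fully home on the steel foot plate with no gap all round; let go. The collar may only be pushed down by the cover, and everything else on the bench stays where it is.

Things in the scene. Friction and masses are not known exactly. Their poses are not given: they have to be found in the camera images.
- cover: square aluminium cover, 56 x 56 mm, 80 mm long, walls 3 mm (inside 50 x 50), one end open (mouth), the other a 4 mm plate with a 20 mm round hole; 0.13-0.25 kg. Starts lying, mouth roughly away from the robot. Origin: centre of the side it lies on; x runs along its length to the mouth (straight down once it stands mouth down), z from that side through the cover's centre (28 mm).
- cover_mouth (a point): centre of the cover's open mouth, in the plane of its rim (axes as cover). The mouth goes over stem, collar and white block, so the cover's sides must be parallel to the block's, any of the four ways
- cover_top (a point): centre of the hole, on the outer face of the cover's holed end (axes as cover)
- foot: lamp foot, fixed: steel disc, diameter 150, 14 mm thick; on it a white block 45 x 45 mm, its top at 44 mm, sides along the foot's x and y; above it an upright stem, diameter 14, tapered tip at 115 mm, carrying a black round collar, diameter 42, 12 mm thick, top at 104 mm when unpushed. Origin: centre of the disc's underside, z up.
- foot_seat (a point): centre of the foot plate's upper face, 14 mm above the bench: where the centre of the cover's mouth must end (axes as foot)
- stem_tip (a point): tip of the stem, 115 mm above the bench; it stands 21 mm out of the seated cover's end
- collar (a joint): how far the collar is pushed down the stem, m: 0 to 0.003 at the start, 0.014 with the cover fully home (stop at 0.017). Stiff: about 12 N, and it stays where pushed. The cover's end plate first lands on it with the rim still 11 to 14 mm above the foot plate.
- pad: cork pad, 140 x 140 mm, 6 mm thick, fixed flat to the bench; origin at the centre of its underside, z up
- channel: bystander: open aluminium square tube, 130 x 40 x 40 mm, lying; origin at the centre of its underside. Leave it where it is.
- disc: bystander: flat steel disc without a stem, diameter 100, 12 mm thick; origin at the centre of its underside. Leave it where it is.
- driver: bystander: screwdriver lying on the bench; leave it where it is.
- spanner: bystander: steel spanner lying on the bench; leave it where it is.
- tin: bystander: closed grey tin, diameter 60, 80 mm tall, standing; leave it where it is.
There are look-alikes about, which are no part of the job. What is shaped like the cover but red or yellow is not meant.

How it is judged:
On the way:
1. the cover stands upright, mouth down, on the cork pad, and is let go (angle between cover's own x axis and vertical above 3.04 rad and z of cover_mouth in the frame of pad below 0.009 m and x of cover_mouth in the frame of pad between -0.06 and 0.06 m and y of cover_mouth in the frame of pad between -0.06 and 0.06 m and contact force between the fingers and cover below 0.05 N), for 0.3 s.
At the end, for the whole second after the job is handed in: The cover sits upright, mouth down, over the stem, within 6 mm of the foot's axis and 3.5 degrees of vertical, its rim less than 2.5 mm from the foot plate, the collar pushed down by at least 11.5 mm; it is at rest and released (value of joint collar above 0.0115 m and z of cover_mouth in the frame of foot_seat below 0.0025 m and horizontal distance between each of cover_mouth, cover_top and foot_seat below 0.006 m and angle between cover's own x axis and vertical above 3.08 rad and linear speed of cover below 0.01 m/s and contact force between the fingers and cover below 0.05 N); the robot touches nothing.
It fails at once if the collar is pushed down without the cover on it (value of joint collar above 0.007 m and horizontal distance between cover_top and foot_seat above 0.03 m).
It fails at once if a bystander is moved by more than 30 mm (distance of any of channel, disc, driver, spanner, tin from where it was at the start of the episode above 0.03 m).
It also fails if it takes over 59 s, if anything falls off the work surface, if the arm or the gripper's body presses on something with over 40 N, if the wrist force passes 120 N, or if a joint passes its speed limit or range.

### The arm

A 6-joint arm with a two-finger parallel gripper is mounted at the origin on the work surface. World frame = base frame: x ahead of the robot, y to its left, z up, the work surface at z = 0. Lengths are in m, angles in rad, forces in N, time in s.
With the tool pointing down it reaches from about 0.225 to 0.875 m from the base axis. Payload 3.4 kg.
Tool frame: the origin (TCP) lies at the very end of the fingers, on their centre line; the grasp point (between the pads) lies manip.grip_point_offset behind it (manip.grip_point_offset is the distance from the TCP to the grasp point, in m); z points along the fingers, y is the line along which they close (so a half turn about z gives the same grasp; the last joint's range is limited). The gripper opens to 85 mm and grips with 20 to 120 N. Pads are 22 mm wide; open, the fingers measure 114 mm over their backs; the gripper's body (76 mm by 85 mm) begins 54 mm behind the grasp point. The pads swing forward as they close: fully open they stand 13 mm farther back than shut.
Start: joints at [-1.339, 0.276, 1.505, -0, 1.361, -0.121], TCP at [0.199, -0.54, 0.231] pointing down, gripper open.
Joint ranges: [-2.89, 2.89], [-0.75, 2.08], [0.22, 2.7], [-1.18, 4.32], [0.11, 2.71], [-2.7, 2.7]. Speed limits (rad/s): [2.57, 2.57, 3.14, 3.14, 3.14, 3.14].

### API

Orientations are given as a unit quaternion [w, x, y, z].
In Python, from rig import manip gives the robot as it stands.
- The arm moves only by the shell command python3 -m pendant 'ROWS' [FORCE]. ROWS is JSON, a list of rows, each an object of numbers: "jaw": the opening, from -1 (shut) to 1 (fully open); "tx", "ty", "tz": the shift along the world's x, y, z in cm; "ax", "ay", "az": the turn, a rotation vector about the world's x, y, z in degrees. In form: [{"jaw": .., "tx": .., "ty": .., "tz": .., "ax": .., "ay": .., "az": ..}, ...]. A call has 1 to 10 rows; each row is the pose to reach, as a shift and turn from the pose commanded when the call began; what a row does not reach only later rows make up. A row lasts 1/8 s, in which the tool goes at most 62.5 mm and 10.7 degrees, less where a joint would pass 70% of its speed; a pose out of reach is approached as far as the arm can. A call with a gripper value outside its range is refused whole. The fingers move at their own pace and stop on an object; FORCE is the grip in N (left out, the last holds). Time passes only in rows, so rows that repeat a pose let the fingers close. It gives the time, the measured TCP pose, the force, the opening and the grip force at its end, in the units of the state.
- manip.get_state(): the state, without advancing time (a new reading comes with each control period).
- manip.get_image(name): name is "scene" or "top" or "wrist"; returns a dict with "pixels" (384x512x3 uint8, blue, green, red), "depth" (384x512 float32, m along the optical axis (not along the pixel's ray), 0 where there is no reading), "fx", "fy", "cx", "cy" (pixels), "pose" (4x4, takes a point from camera to world coordinates). Camera axes: x right, y down, z forward; pixel columns grow to the right and rows downward; lengths in m; the calibration is good to about 2 mm. A picture is of the moment at which its call begins.
- manip.sign_off(): hands the job in; it is judged then, once.
The state is a dict: "clock": time; "qpos": joint angles; "qd": joint speeds; "effort": joint torques, N m; "position": TCP position; "ee_rot": TCP orientation; "contact_force": force on the tool from outside, world axes, zero at the start; "moment": the same for the moment, N m; "width": finger opening in m; "gripper_force": force on a finger pad.
Only numpy, scipy, OpenCV 4.12 (cv2) and the standard library are available. Lean on these libraries where they do the work, as an engineer would, in place of code of your own. Each camera call takes 0.05 s, during which the arm holds its last target. There are 200 camera calls.

## Working session

There is one attempt and no reset: what is moved stays moved. The work goes in short steps, Python scripts to look and compute and a shell command to move; the robot and the scene stay as the last step left them, time stands still between calls to the robot, and variables do not carry over. Pictures are saved under pics/ and viewed, at most 10 in all, crops included, and the job is handed in when it is done.

```bash
ls; mkdir -p pics; cat > h.py <<'E'
import numpy as np, cv2, pickle
from rig import manip
def snap(name,tag):
    im=manip.get_image(name); pickle.dump(im,open(f'pics/{tag}.pkl','wb')); return im
def load(tag): return pickle.load(open(f'pics/{tag}.pkl','rb'))
def world(im):
    d=im['depth']; v,u=np.indices(d.shape)
    P=np.stack([(u-im['cx'])/im['fx']*d,(v-im['cy'])/im['fy']*d,d],-1)
    T=np.array(im['pose']); return P@T[:3,:3].T+T[:3,3]
E
python3 - <<'E'
from h import *
print(manip.get_state(), manip.grip_point_offset)
a=snap('scene','s0'); b=snap('top','t0')
for i,t in((a,'s0'),(b,'t0')):
    cv2.imwrite(f'pics/{t}.png',cv2.resize(i['pixels'],(800,600),interpolation=cv2.INTER_CUBIC)); print(np.round(i['pose'],3),i['fx'])
E
```

```text
pics
{'clock': 0.0, 'qpos': array([-1.33901623e+00,  2.76598222e-01,  1.50613492e+00,  1.53007457e-05,
        1.36070571e+00, -1.20957379e-01]), 'qd': array([ 0.00027323, -0.00071775, -0.00097377,  0.00136451, -0.00117537,
       -0.00061915]), 'effort': array([-1.11510613e-03, -4.16771650e+01, -2.45802498e+01, -1.31832603e-04,
        1.11771884e-02, -4.86384948e-06]), 'position': array([ 0.1985444 , -0.5390687 ,  0.23043716]), 'ee_rot': array([-9.22098868e-04,  9.84487170e-01,  1.75454156e-01, -4.36549313e-05]), 'contact_force': array([0.01652111, 0.46845959, 0.25112899]), 'moment': array([ 0.01811947, -0.03475637,  0.00162546]), 'gripper_force': 0.0, 'width': 0.08560432378251619} 0.0187
[[-0.328  0.617 -0.716  1.228]
 [ 0.945  0.216 -0.246  0.252]
 [ 0.003 -0.757 -0.654  0.71 ]
 [ 0.     0.     0.     1.   ]] 346.6421029565999
[[ 0.028 -0.99   0.138  0.412]
 [-1.    -0.029 -0.007  0.025]
 [ 0.011 -0.138 -0.99   1.25 ]
 [ 0.     0.     0.     1.   ]] 387.67603346320925
```

View pics/t0.png

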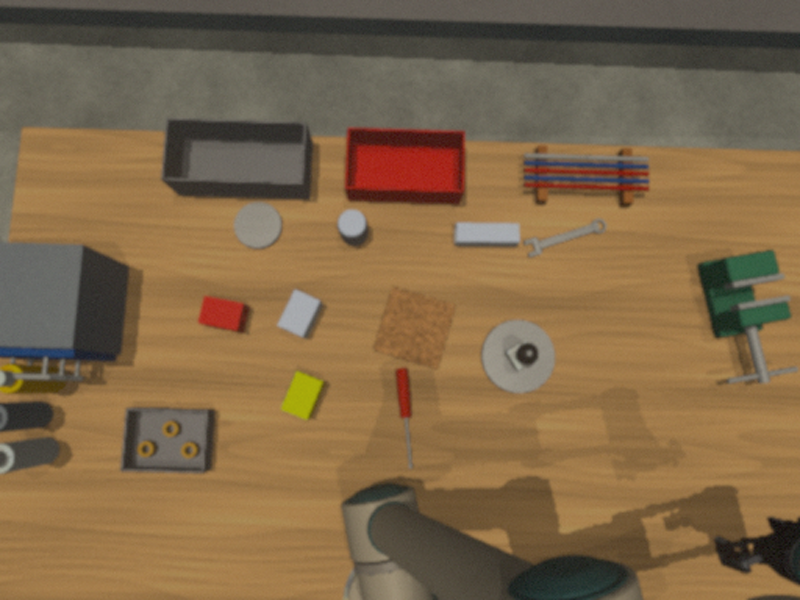

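View pics/s0.png

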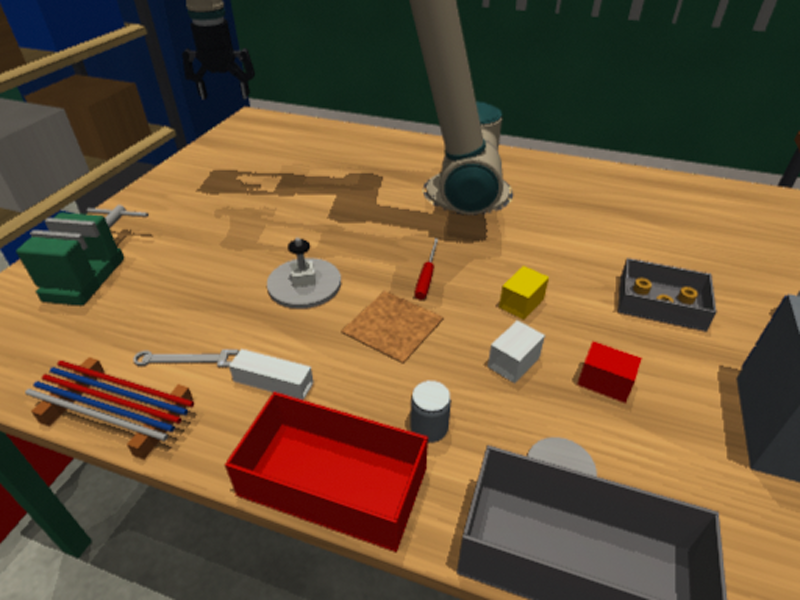

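The top view shows the white cover at (300,313), the cork pad at (415,327) and the foot at (518,356) with its collar at (527,353), all in 800 px scale. The screwdriver is at (405,415) and the tin at (352,227). Next I measure these from the depth.

```bash
python3 - <<'E'
from h import *
im=load('t0'); W=world(im); hsv=cv2.cvtColor(im['pixels'],cv2.COLOR_BGR2HSV)
s=512/800
def reg(x0,y0,x1,y1,zl,zh):
    m=np.zeros(W.shape[:2],bool); m[int(y0*s):int(y1*s),int(x0*s):int(x1*s)]=1
    m&=(W[...,2]>zl)&(W[...,2]<zh)&(im['depth']>0); return m
def rect(n,m):
    p=W[m]; r=cv2.minAreaRect(p[:,:2].astype(np.float32)*1000); print(n,len(p),'z',np.round(np.median(p[:,2]),4),'mean',np.round(p.mean(0),4),r)
rect('cover',reg(265,275,335,345,.045,.07))
m=reg(365,280,465,370,-.02,.02)&(hsv[...,1]>140); 
for lo in (0,): rect('pad?',m)
# pad by height
print('bench z',np.median(W[reg(330,250,370,275,-.02,.02)][:,2]), np.median(W[reg(395,310,430,345,-.02,.03)][:,2]))
rect('padz',reg(365,280,465,370,.003,.02))
rect('foot',reg(470,310,570,400,.008,.02))
rect('block',reg(470,310,570,400,.036,.052))
rect('collar',reg(470,310,570,400,.095,.11))
rect('tip',reg(470,310,570,400,.11,.13))
a=load('s0'); Ws=world(a)
# scene: cover
def regs(x0,y0,x1,y1,zl,zh):
    m=np.zeros(W.shape[:2],bool); m[int(y0*s):int(y1*s),int(x0*s):int(x1*s)]=1
    return m&(Ws[...,2]>zl)&(Ws[...,2]<zh)&(a['depth']>0)
for n,m in (('cover',regs(480,310,555,390,.05,.065)),('foot',regs(255,225,350,310,.008,.02)),('block',regs(255,225,350,310,.036,.052)),('collar',regs(255,225,350,310,.095,.11))):
    p=Ws[m]; r=cv2.minAreaRect(p[:,:2].astype(np.float32)*1000); print('S',n,len(p),np.round(p.mean(0),4),r)
crop=a['pixels'][190:260,300:370]; c2=im['pixels'][170:225,165:220]; c3=im['pixels'][200:255,305:360]
cv2.imwrite('pics/c1.png',np.hstack([cv2.resize(c,(266,266),interpolation=cv2.INTER_CUBIC) for c in(crop,c2,c3)]))
E
```

```text
cover 480 z 0.0562 mean [0.5522 0.2204 0.0562] ((552.6231079101562, 221.01400756835938), (56.974517822265625, 79.83116149902344), 67.55432891845703)
pad? 2012 z 0.0059 mean [ 0.5369 -0.0085  0.0057] ((545.1458129882812, -7.313385009765625), (183.10047912597656, 202.8910675048828), 1.9926878213882446)
bench z 0.0002110263778749566 0.006281576714323389
padz 1987 z 0.0061 mean [ 0.537  -0.0101  0.0063] ((545.0343627929688, -8.493553161621094), (182.19326782226562, 204.2382049560547), 1.549420714378357)
foot 1431 z 0.0144 mean [ 0.4812 -0.2223  0.0143] ((475.7787780761719, -227.47125244140625), (158.45506286621094, 159.24154663085938), 75.05744934082031)
block 92 z 0.0442 mean [ 0.4792 -0.2124  0.0439] ((482.0578308105469, -223.5167236328125), (44.3278923034668, 44.14991760253906), 31.42243194580078)
collar 142 z 0.102 mean [ 0.4823 -0.223   0.1021] ((481.950927734375, -223.9664764404297), (38.54401779174805, 39.85737228393555), 1.4334182739257812)
tip 13 z 0.1145 mean [ 0.4812 -0.2224  0.1149] ((481.1864013671875, -223.31178283691406), (8.68391227722168, 8.571276664733887), 1.1307495832443237)
S cover 483 [0.5573 0.2239 0.0541] ((555.14013671875, 224.31201171875), (56.85728454589844, 82.1180191040039), 67.39894104003906)
S foot 902 [ 0.4959 -0.2155  0.0121] ((485.3868408203125, -220.55044555664062), (147.51470947265625, 148.3082733154297), 54.995601654052734)
S block 135 [ 0.4896 -0.2186  0.0419] ((485.84063720703125, -220.9793701171875), (45.2285041809082, 44.46330261230469), 31.58074188232422)
S collar 92 [ 0.4905 -0.2181  0.1   ] ((487.4032287597656, -219.9711151123047), (38.18158721923828, 36.307037353515625), 69.96221923828125)
```

View pics/c1.png

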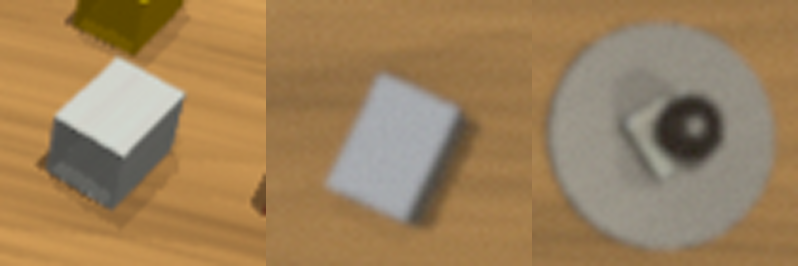

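The crop shows the lit top of the cover, with its dark hollow mouth facing the camera, so the mouth points to +x. Its axis is at about -22.5° in world. The foot block is turned about 31°, and its size matches at 44 mm. I will grip the cover tilted 45° towards the mouth, then pitch it 90°.

```bash
cat >> h.py <<'E'
from scipy.spatial.transform import Rotation as Ro
def cur():
    s=manip.get_state(); q=s['ee_rot']; return s['position'],Ro.from_quat([q[1],q[2],q[3],q[0]])
def go(tcp,R):
    p,r=cur(); print('t cm',np.round((np.array(tcp)-p)*100,2),'rot deg',np.round(np.degrees((R*r.inv()).as_rotvec()),2))
def tool(t,y):
    t=np.array(t,float);t/=np.linalg.norm(t);y=np.array(y,float);y-=t*(y@t);y/=np.linalg.norm(y)
    return Ro.from_matrix(np.column_stack([np.cross(y,t),y,t]))
E
python3 - <<'E'
from h import *
im=load('t0');s=.64;T=im['pose']
c=[]
for u,v in((397,287),(456,302),(435,369),(374,351)):
    d=T[:3,:3]@[((u+.5)*s-im['cx'])/im['fx'],((v+.5)*s-im['cy'])/im['fy'],1]; c.append((T[:3,3]+d*(.006-T[2,3])/d[2]))
c=np.array(c);print(np.round(c,4),c.mean(0),np.linalg.norm(np.diff(c,axis=0),axis=1))
a=np.radians(-22.5);ax=np.array([np.cos(a),np.sin(a),0])
t=ax*.7071+[0,0,-.7071]; G=np.array([.554,.2225,.031])-.005*ax
for sg in(-1,1):
    R=tool(t,sg*np.array([-ax[1],ax[0],0])); 
    for back in(.16,0): print(sg,back); go(G+t*(.0187-back),R)
E
```

```text
[[ 0.6181  0.0266  0.006 ]
 [ 0.5901 -0.0968  0.006 ]
 [ 0.4505 -0.0559  0.006 ]
 [ 0.4837  0.0699  0.006 ]] [ 0.53560894 -0.01404852  0.006     ] [0.12649203 0.14541937 0.13014748]
-1 0.16
t cm [25.85 80.18 -9.96] rot deg [ -1.01 -45.99 -40.5 ]
-1 0
t cm [ 36.3   75.85 -21.27] rot deg [ -1.01 -45.99 -40.5 ]
1 0.16
t cm [25.85 80.18 -9.96] rot deg [-57.18   1.02 128.57]
1 0
t cm [ 36.3   75.85 -21.27] rot deg [-57.18   1.02 128.57]
```

```bash
python3 -m pendant '[{"jaw":1,"tx":3,"ty":8,"tz":4},{"jaw":1,"tx":6,"ty":16,"tz":6},{"jaw":1,"tx":9,"ty":28,"tz":6},{"jaw":1,"tx":12,"ty":40,"tz":5},{"jaw":1,"tx":15,"ty":50,"tz":4},{"jaw":1,"tx":20,"ty":62,"tz":2,"ay":-10,"az":-9},{"jaw":1,"tx":23,"ty":72,"tz":0,"ax":-0.4,"ay":-20,"az":-18},{"jaw":1,"tx":25.85,"ty":80.2,"tz":-3,"ax":-0.7,"ay":-30,"az":-27},{"jaw":1,"tx":25.85,"ty":80.2,"tz":-5,"ax":-1,"ay":-40,"az":-36},{"jaw":1,"tx":25.85,"ty":80.2,"tz":-5,"ax":-1,"ay":-46,"az":-40.5}]' 60; python3 -c "
from h import *
print(manip.get_state()['qpos'])"
```

```text
[-1.33899387e+00  2.76549781e-01  1.50601431e+00 -1.44242313e-05
  1.36070832e+00 -1.21027356e-01]invalid input at $[0]: expected keys jaw, tx, ty, tz, ax, ay, az
```

All keys are required in each row, so I'm rewriting it.

```bash
python3 -m pendant '[{"jaw":1,"tx":3,"ty":6,"tz":4,"ax":0,"ay":0,"az":0},{"jaw":1,"tx":6,"ty":14,"tz":6,"ax":0,"ay":0,"az":0},{"jaw":1,"tx":9,"ty":26,"tz":6,"ax":0,"ay":0,"az":0},{"jaw":1,"tx":12,"ty":38,"tz":5,"ax":0,"ay":0,"az":0},{"jaw":1,"tx":15,"ty":50,"tz":4,"ax":0,"ay":0,"az":0},{"jaw":1,"tx":20,"ty":62,"tz":2,"ax":0,"ay":-10,"az":-9},{"jaw":1,"tx":23,"ty":72,"tz":0,"ax":-0.4,"ay":-20,"az":-18},{"jaw":1,"tx":25.85,"ty":80.2,"tz":-3,"ax":-0.7,"ay":-30,"az":-27},{"jaw":1,"tx":25.85,"ty":80.2,"tz":-5,"ax":-1,"ay":-40,"az":-36},{"jaw":1,"tx":25.85,"ty":80.2,"tz":-5,"ax":-1,"ay":-46,"az":-40.5}]' 60; python3 -c "
from h import *
print(manip.get_state()['qpos'])"
```

```text
clock: 1.35
position: [0.3592, -0.0395, 0.2413]
ee_rot: [0.068, 0.966, -0.073, 0.237]
contact_force: [1.3, -0.7, -1.0]
width: 0.0852
gripper_force: 0.0
[-0.25268097 -0.33199115  2.17306843 -0.0679881   0.80563757  1.50398755]
```

```bash
cat > pre.py <<'E'
from h import *
a=np.radians(-22.5);ax=np.array([np.cos(a),np.sin(a),0])
t=ax*.7071+[0,0,-.7071]; G=np.array([.554,.2225,.031])-.005*ax
R=tool(t,-np.array([-ax[1],ax[0],0]))
for b in(.16,0): go(G+t*(.0187-b),R)
print(manip.get_state()['qpos'].round(2))
E
python3 pre.py
```

```text
t cm [  9.78  30.22 -11.04] rot deg [  0.55 -17.84 -11.53]
t cm [ 20.23  25.89 -22.35] rot deg [  0.55 -17.84 -11.53]
[-0.25 -0.33  2.17 -0.07  0.81  1.5 ]
```

```bash
python3 -m pendant '[{"jaw":1,"tx":2,"ty":8,"tz":0,"ax":0,"ay":-5,"az":-3},{"jaw":1,"tx":5,"ty":16,"tz":0,"ax":0,"ay":-10,"az":-6},{"jaw":1,"tx":8,"ty":24,"tz":-1,"ax":0.3,"ay":-14,"az":-9},{"jaw":1,"tx":9.8,"ty":30.2,"tz":-3,"ax":0.5,"ay":-17.8,"az":-11.5},{"jaw":1,"tx":9.8,"ty":30.2,"tz":-7,"ax":0.5,"ay":-17.8,"az":-11.5},{"jaw":1,"tx":9.8,"ty":30.2,"tz":-11,"ax":0.5,"ay":-17.8,"az":-11.5},{"jaw":1,"tx":9.8,"ty":30.2,"tz":-11,"ax":0.5,"ay":-17.8,"az":-11.5},{"jaw":1,"tx":9.8,"ty":30.2,"tz":-11,"ax":0.5,"ay":-17.8,"az":-11.5}]' 60; python3 pre.py; python3 - <<'E'
from h import *
w=snap('wrist','w1'); t=snap('top','t1')
cv2.imwrite('pics/w1.png',np.hstack([w['pixels'][::1],cv2.resize(t['pixels'][150:300,100:210],(281,384))]))
E
```

```text
clock: 2.35
position: [0.4655, 0.0857, 0.251]
ee_rot: [0.049, 0.925, -0.158, 0.342]
contact_force: [-0.3, 0.5, 0.4]
width: 0.0852
gripper_force: 0.0
t cm [ -0.84  17.7  -12.01] rot deg [-2.52 -3.98 -3.52]
t cm [  9.61  13.37 -23.33] rot deg [-2.52 -3.98 -3.52]
[ 0.34 -0.12  2.13 -0.69  0.66  2.7 ]
```

View pics/w1.png

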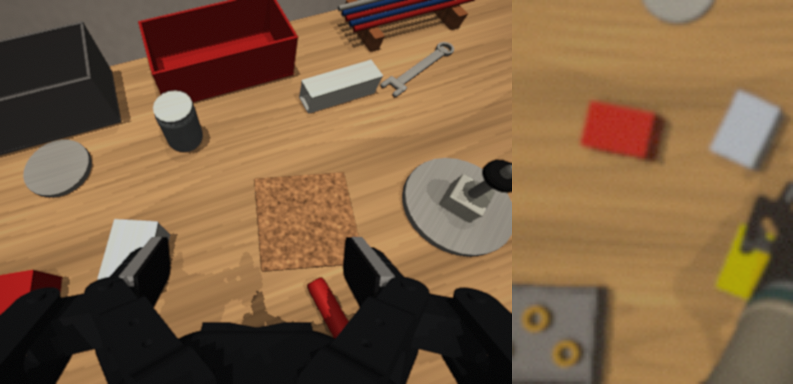

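J6 hit its 2.7 limit, so I'll use the half-turned grasp and turn about the tool axis in the negative sense.

```bash
python3 - <<'E'
from h import *
p,r=cur(); t=r.as_matrix()[:,2]; print(t, (t*-90).round(1))
E
```

```text
[ 0.61793349 -0.19841    -0.76078359] [-55.6  17.9  68.5]
```

```bash
python3 -m pendant '[{"jaw":1,"tx":0,"ty":0,"tz":0,"ax":-6,"ay":2,"az":7.6},{"jaw":1,"tx":0,"ty":4,"tz":0,"ax":-12,"ay":4,"az":15},{"jaw":1,"tx":0,"ty":8,"tz":0,"ax":-18,"ay":6,"az":23},{"jaw":1,"tx":0,"ty":12,"tz":0,"ax":-24,"ay":8,"az":30},{"jaw":1,"tx":0,"ty":15,"tz":0,"ax":-31,"ay":10,"az":38},{"jaw":1,"tx":0,"ty":17,"tz":0,"ax":-37,"ay":12,"az":46},{"jaw":1,"tx":0,"ty":17,"tz":0,"ax":-43,"ay":14,"az":53},{"jaw":1,"tx":0,"ty":17,"tz":0,"ax":-49,"ay":16,"az":61},{"jaw":1,"tx":0,"ty":17,"tz":0,"ax":-55.6,"ay":17.9,"az":68.5},{"jaw":1,"tx":0,"ty":17,"tz":0,"ax":-55.6,"ay":17.9,"az":68.5}]'; sed -i 's/tool(t,-np.array/tool(t,np.array/' pre.py; python3 pre.py
```

```text
clock: 3.7
position: [0.4645, 0.2548, 0.251]
ee_rot: [0.277, 0.766, 0.542, 0.207]
contact_force: [-0.0, -0.9, -0.9]
width: 0.085
gripper_force: 0.0
t cm [ -0.74   0.79 -12.01] rot deg [-59.03  17.99  63.17]
t cm [  9.71  -3.54 -23.32] rot deg [-59.03  17.99  63.17]
[ 0.77  0.07  1.94 -0.8   0.92  1.54]
```

```bash
python3 -m pendant '[{"jaw":1,"tx":0,"ty":0,"tz":0,"ax":-6.5,"ay":2,"az":7},{"jaw":1,"tx":0,"ty":0,"tz":0,"ax":-13,"ay":4,"az":14},{"jaw":1,"tx":0,"ty":0.8,"tz":0,"ax":-20,"ay":6,"az":21},{"jaw":1,"tx":0,"ty":0.8,"tz":0,"ax":-26,"ay":8,"az":28},{"jaw":1,"tx":-0.7,"ty":0.8,"tz":-2,"ax":-33,"ay":10,"az":35},{"jaw":1,"tx":-0.7,"ty":0.8,"tz":-4,"ax":-39,"ay":12,"az":42},{"jaw":1,"tx":-0.7,"ty":0.8,"tz":-7,"ax":-46,"ay":14,"az":49},{"jaw":1,"tx":-0.7,"ty":0.8,"tz":-9,"ax":-52.5,"ay":16,"az":56},{"jaw":1,"tx":-0.7,"ty":0.8,"tz":-11,"ax":-59,"ay":18,"az":63.2},{"jaw":1,"tx":-0.7,"ty":0.8,"tz":-11,"ax":-59,"ay":18,"az":63.2}]';python3 pre.py
```

```text
clock: 4.95
position: [0.4571, 0.2624, 0.1398]
ee_rot: [0.374, 0.18, 0.907, -0.076]
contact_force: [1.1, -0.9, 0.2]
width: 0.0855
gripper_force: 0.0
t cm [-0.    0.03 -0.89] rot deg [ 0.05 -0.2   0.06]
t cm [ 10.45  -4.3  -12.2 ] rot deg [ 0.05 -0.2   0.06]
[ 0.86  0.27  2.1  -1.11  0.85  0.49]
```

```bash
python3 -m pendant '[{"jaw":1,"tx":1,"ty":-0.4,"tz":-1.9,"ax":0,"ay":-0.2,"az":0},{"jaw":1,"tx":3,"ty":-1.2,"tz":-4.1,"ax":0,"ay":-0.2,"az":0},{"jaw":1,"tx":5,"ty":-2.1,"tz":-6.3,"ax":0,"ay":-0.2,"az":0},{"jaw":1,"tx":7,"ty":-2.9,"tz":-8.5,"ax":0,"ay":-0.2,"az":0},{"jaw":1,"tx":7,"ty":-2.9,"tz":-8.5,"ax":0,"ay":-0.2,"az":0}]';python3 pre.py;python3 - <<'E'
from h import *
w=snap('wrist','w2'); t=snap('top','t2')
cv2.imwrite('pics/w2.png',np.hstack([w['pixels'][::1],cv2.resize(t['pixels'][150:300,130:240],(281,384))]))
E
```

```text
clock: 5.58
position: [0.5294, 0.2508, 0.0835]
ee_rot: [0.351, 0.19, 0.913, -0.084]
contact_force: [-1.0, -0.4, -0.1]
width: 0.0851
gripper_force: 0.0
t cm [-7.24  1.19  4.74] rot deg [ 0.01 -2.89  1.51]
t cm [ 3.22 -3.14 -6.58] rot deg [ 0.01 -2.89  1.51]
[ 0.71  0.4   2.06 -1.18  0.73  0.49]
```

View pics/w2.png

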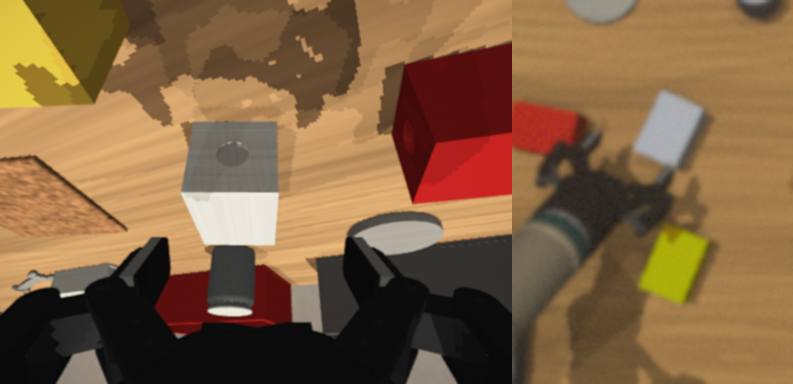

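The wrist view shows the cover's holed end at (232,153), squarely between the fingers, and the mouth facing away. J4 is at its limit with the 45° tilt, so I'll use 32° instead.

```bash
sed -i 's/^t=.*/th=np.radians(32);t=ax*np.sin(th)+[0,0,-np.cos(th)]; G=np.array([.554,.2225,.031])-.005*ax/; s/(.16,0)/(.11,.05,0)/' pre.py; python3 pre.py
```

```text
t cm [-2.31 -0.78  2.49] rot deg [5.2  9.   1.24]
t cm [ 0.63 -2.   -2.6 ] rot deg [5.2  9.   1.24]
t cm [ 3.08 -3.01 -6.84] rot deg [5.2  9.   1.24]
[ 0.71  0.4   2.06 -1.18  0.73  0.49]
```

```bash
python3 -m pendant '[{"jaw":1,"tx":-1,"ty":-0.4,"tz":1.2,"ax":2.6,"ay":4.5,"az":0.6},{"jaw":1,"tx":-2.3,"ty":-0.8,"tz":2.5,"ax":5.2,"ay":9,"az":1.2},{"jaw":1,"tx":-2.3,"ty":-0.8,"tz":2.5,"ax":5.2,"ay":9,"az":1.2},{"jaw":1,"tx":-2.3,"ty":-0.8,"tz":2.5,"ax":5.2,"ay":9,"az":1.2}]';python3 pre.py
```

```text
clock: 6.18
position: [0.5041, 0.2429, 0.1078]
ee_rot: [0.271, 0.186, 0.943, -0.054]
contact_force: [0.0, 0.2, -0.7]
width: 0.0857
gripper_force: 0.0
t cm [0.06 0.01 0.06] rot deg [ 0.11 -0.01 -0.11]
t cm [ 2.99 -1.21 -5.03] rot deg [ 0.11 -0.01 -0.11]
t cm [ 5.44 -2.22 -9.27] rot deg [ 0.11 -0.01 -0.11]
[ 0.62  0.28  2.02 -0.79  0.69  0.02]
```

```bash
python3 -m pendant '[{"jaw":1,"tx":1.3,"ty":-0.5,"tz":-2.2,"ax":0,"ay":0,"az":0},{"jaw":1,"tx":2.6,"ty":-1.0,"tz":-4.4,"ax":0,"ay":0,"az":0},{"jaw":1,"tx":4,"ty":-1.6,"tz":-6.6,"ax":0,"ay":0,"az":0},{"jaw":1,"tx":5.4,"ty":-2.2,"tz":-9.2,"ax":0,"ay":0,"az":0},{"jaw":1,"tx":5.4,"ty":-2.2,"tz":-9.2,"ax":0,"ay":0,"az":0},{"jaw":1,"tx":5.4,"ty":-2.2,"tz":-9.2,"ax":0,"ay":0,"az":0}]';python3 pre.py
```

```text
clock: 6.92
position: [0.558, 0.2214, 0.0154]
ee_rot: [0.27, 0.186, 0.943, -0.055]
contact_force: [-0.7, 0.4, 0.2]
width: 0.0853
gripper_force: 0.0
t cm [-5.33  2.16  9.3 ] rot deg [ 0.13 -0.12 -0.17]
t cm [-2.39  0.94  4.21] rot deg [ 0.13 -0.12 -0.17]
t cm [ 0.06 -0.07 -0.03] rot deg [ 0.13 -0.12 -0.17]
[ 0.52  0.46  2.06 -1.06  0.5   0.26]
```

```bash
python3 - <<'E'
from h import *
w=snap('wrist','w3'); t=snap('top','t3')
cv2.imwrite('pics/w3.png',np.hstack([w['pixels'][::1],cv2.resize(t['pixels'][150:260,140:230],(281,384))]))
E
```

```text
(no output)
```

View pics/w3.png

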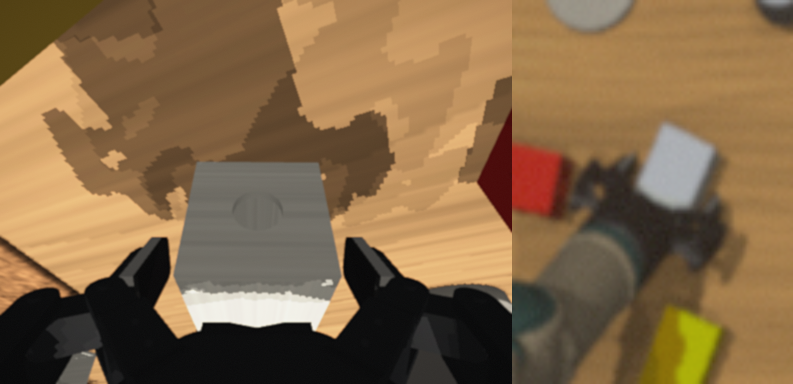

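The cover, with its hole at (257,210), is centred between the fingers at (168,245) and (345,245). Closing now.

```bash
python3 -m pendant '[{"jaw":-1,"tx":0,"ty":0,"tz":0,"ax":0,"ay":0,"az":0},{"jaw":-1,"tx":0,"ty":0,"tz":0,"ax":0,"ay":0,"az":0},{"jaw":-1,"tx":0,"ty":0,"tz":0,"ax":0,"ay":0,"az":0},{"jaw":-1,"tx":0,"ty":0,"tz":0,"ax":0,"ay":0,"az":0},{"jaw":-1,"tx":0,"ty":0,"tz":0,"ax":0,"ay":0,"az":0},{"jaw":-1,"tx":0,"ty":0,"tz":0,"ax":0,"ay":0,"az":0}]' 70;python3 -m pendant '[{"jaw":-1,"tx":0,"ty":0,"tz":2,"ax":0,"ay":0,"az":0},{"jaw":-1,"tx":0,"ty":0,"tz":5,"ax":0,"ay":0,"az":0},{"jaw":-1,"tx":0,"ty":0,"tz":10,"ax":0,"ay":0,"az":0},{"jaw":-1,"tx":0,"ty":0,"tz":15,"ax":0,"ay":0,"az":0},{"jaw":-1,"tx":0,"ty":-4,"tz":18,"ax":0,"ay":0,"az":0},{"jaw":-1,"tx":0,"ty":-8,"tz":18,"ax":0,"ay":0,"az":0}]';python3 - <<'E'
from h import *
a=np.radians(-22.5); yc=np.array([-np.sin(a),np.cos(a),0])
p,r=cur(); M=r.as_matrix(); print(M.round(3))
# pitch to vertical about tool y
Rv=tool([0,0,-1],M[:,1]); go([.54,-.005,.2],Rv)
h=np.radians(40)
Rh=tool([0,0,-1],[np.sin(h),-np.cos(h),0]); print('tool x at vertical',Rh.as_matrix()[:,0])
for R in(Rh,tool([0,0,-1],[-np.sin(h),np.cos(h),0])): print('yaw from Rv',np.degrees((R*Rv.inv()).as_rotvec()).round(1))
E
```

```text
clock: 7.78
position: [0.5588, 0.2212, 0.0169]
ee_rot: [0.271, 0.186, 0.943, -0.054]
contact_force: [-2.7, 0.7, 6.1]
width: 0.0552
gripper_force: 69.6
clock: 8.52
position: [0.5597, 0.1411, 0.1992]
ee_rot: [0.272, 0.186, 0.943, -0.053]
contact_force: [0.2, 0.5, -2.1]
width: 0.0555
gripper_force: 70.5
[[-0.782  0.379  0.494]
 [ 0.322  0.925 -0.201]
 [-0.533  0.002 -0.846]]
t cm [ -1.97 -14.61   0.08] rot deg [12.11 29.85  0.04]
tool x at vertical [0.76604444 0.64278761 0.        ]
yaw from Rv [   0.     0.  -117.7]
yaw from Rv [ 0.   0.  62.3]
```

```bash
python3 -m pendant '[{"jaw":-1,"tx":-1,"ty":-3,"tz":1,"ax":3,"ay":7.5,"az":0},{"jaw":-1,"tx":-2,"ty":-7,"tz":1,"ax":6,"ay":15,"az":0},{"jaw":-1,"tx":-2,"ty":-11,"tz":1,"ax":9,"ay":22,"az":0},{"jaw":-1,"tx":-2,"ty":-14.6,"tz":1,"ax":12,"ay":30,"az":0},{"jaw":-1,"tx":-2,"ty":-14.6,"tz":1,"ax":12.1,"ay":29.9,"az":0},{"jaw":-1,"tx":-2,"ty":-14.6,"tz":1,"ax":12.1,"ay":29.9,"az":0}]';python3 -m pendant '[{"jaw":-1,"tx":0,"ty":0,"tz":0,"ax":0,"ay":0,"az":-10},{"jaw":-1,"tx":0,"ty":0,"tz":0,"ax":0,"ay":0,"az":-20},{"jaw":-1,"tx":0,"ty":0,"tz":0,"ax":0,"ay":0,"az":-30},{"jaw":-1,"tx":0,"ty":0,"tz":0,"ax":0,"ay":0,"az":-40},{"jaw":-1,"tx":0,"ty":0,"tz":0,"ax":0,"ay":0,"az":-50},{"jaw":-1,"tx":0,"ty":0,"tz":0,"ax":0,"ay":0,"az":-60},{"jaw":-1,"tx":0,"ty":0,"tz":0,"ax":0,"ay":0,"az":-70},{"jaw":-1,"tx":0,"ty":0,"tz":0,"ax":0,"ay":0,"az":-80},{"jaw":-1,"tx":0,"ty":0,"tz":0,"ax":0,"ay":0,"az":-90}]';cat > st.py <<'E'
from h import *
h=np.radians(40);b=np.radians(58)
hd=np.array([np.cos(h),np.sin(h),0]); t=hd*np.sin(b)-[0,0,np.cos(b)]
R=tool(t,[np.sin(h),-np.cos(h),0])
Rv=tool([0,0,-1],[np.sin(h),-np.cos(h),0])
print('vert');go([.54,-.005,.2],Rv)
print('final');go(np.array([.54,-.005,.055])+.0187*t,R)
print(manip.get_state()['qpos'].round(2))
E
python3 st.py
```

```text
clock: 9.28
position: [0.5378, -0.005, 0.205]
ee_rot: [-0.004, 0.194, 0.981, -0.002]
contact_force: [-0.8, 0.2, -2.1]
width: 0.0553
gripper_force: 70.6
clock: 10.4
position: [0.5371, -0.003, 0.2058]
ee_rot: [-0.004, 0.831, 0.556, 0.001]
contact_force: [-0.7, -0.8, -1.2]
width: 0.0554
gripper_force: 70.3
vert
t cm [ 0.29 -0.2  -0.58] rot deg [ -0.41  -0.06 -27.57]
final
t cm [  1.5    0.82 -16.07] rot deg [ 46.83 -34.62 -25.33]
[-0.14  0.24  1.63  0.01  1.28  0.25]
```

```bash
python3 -m pendant '[{"jaw":-1,"tx":0,"ty":0,"tz":0,"ax":0,"ay":0,"az":-9},{"jaw":-1,"tx":0,"ty":0,"tz":0,"ax":0,"ay":0,"az":-18},{"jaw":-1,"tx":0,"ty":0,"tz":0,"ax":0,"ay":0,"az":-27.6},{"jaw":-1,"tx":0,"ty":0,"tz":0,"ax":-0.4,"ay":0,"az":-27.6}]';python3 -m pendant '[{"jaw":-1,"tx":0.3,"ty":0.2,"tz":0,"ax":6.4,"ay":-7.7,"az":0},{"jaw":-1,"tx":0.6,"ty":0.4,"tz":0,"ax":12.8,"ay":-15.3,"az":0},{"jaw":-1,"tx":0.9,"ty":0.6,"tz":0,"ax":19.2,"ay":-23,"az":0},{"jaw":-1,"tx":1.2,"ty":0.7,"tz":0,"ax":25.6,"ay":-30.6,"az":0},{"jaw":-1,"tx":1.5,"ty":0.8,"tz":0,"ax":32,"ay":-38.2,"az":0},{"jaw":-1,"tx":1.5,"ty":0.8,"tz":0,"ax":37.3,"ay":-44.4,"az":0},{"jaw":-1,"tx":1.5,"ty":0.8,"tz":0,"ax":37.3,"ay":-44.4,"az":0},{"jaw":-1,"tx":1.5,"ty":0.8,"tz":0,"ax":37.3,"ay":-44.4,"az":0},{"jaw":-1,"tx":1.5,"ty":0.8,"tz":0,"ax":37.3,"ay":-44.4,"az":0}]';python3 st.py
```

```text
clock: 10.9
position: [0.5373, -0.0034, 0.2058]
ee_rot: [-0.0, 0.939, 0.345, -0.0]
contact_force: [-0.4, 1.1, -2.0]
width: 0.0556
gripper_force: 70.4
clock: 12.02
position: [0.5542, 0.0035, 0.2068]
ee_rot: [-0.165, 0.821, 0.302, 0.455]
contact_force: [-0.1, 0.4, -2.4]
width: 0.0555
gripper_force: 70.8
vert
t cm [-1.42 -0.85 -0.68] rot deg [-37.14  44.43  -0.39]
final
t cm [ -0.21   0.17 -16.17] rot deg [ 0.27  0.1  -0.28]
[-0.74  0.21  2.2   1.26  1.08 -0.72]
```

```bash
python3 -m pendant '[{"jaw":-1,"tx":-0.2,"ty":0.2,"tz":-3,"ax":0,"ay":0,"az":0},{"jaw":-1,"tx":-0.2,"ty":0.2,"tz":-6,"ax":0,"ay":0,"az":0},{"jaw":-1,"tx":-0.2,"ty":0.2,"tz":-10,"ax":0,"ay":0,"az":0},{"jaw":-1,"tx":-0.2,"ty":0.2,"tz":-13,"ax":0,"ay":0,"az":0},{"jaw":-1,"tx":-0.2,"ty":0.2,"tz":-13,"ax":0,"ay":0,"az":0},{"jaw":-1,"tx":-0.2,"ty":0.2,"tz":-13,"ax":0,"ay":0,"az":0}]';python3 st.py; python3 - <<'E'
from h import *
a=snap('scene','s4')
c=a['pixels'][100:270,180:320]; cv2.imwrite('pics/s4.png',cv2.resize(c,None,fx=3.5,fy=3.5,interpolation=cv2.INTER_CUBIC))
W=world(a); hsv=cv2.cvtColor(a['pixels'],cv2.COLOR_BGR2HSV)
m=(abs(W[...,0]-.55)<.12)&(abs(W[...,1])<.1)&(W[...,2]>.03)&(hsv[...,1]<60)&(hsv[...,2]>80)
p=W[m]; print(len(p),p.min(0),p.max(0)); print(np.histogram(p[:,2],bins=12))
E
```

```text
clock: 12.78
position: [0.5525, 0.0051, 0.0771]
ee_rot: [-0.165, 0.821, 0.301, 0.456]
contact_force: [-0.1, -0.5, -2.3]
width: 0.0556
gripper_force: 70.7
vert
t cm [-1.25 -1.01 12.29] rot deg [-37.23  44.5   -0.29]
final
t cm [-0.04  0.01 -3.2 ] rot deg [ 0.14  0.15 -0.2 ]
[-0.74  0.5   2.35  1.52  1.   -1.23]
820 [ 0.43172047 -0.0997106   0.03813043] [0.58415814 0.03796231 0.2140207 ]
(array([ 68,  72,  73, 116, 116, 302,  29,   0,   0,   0,  40,   4]), array([0.03813043, 0.05278795, 0.06744548, 0.082103  , 0.09676052,
       0.11141804, 0.12607556, 0.14073309, 0.15539061, 0.17004813,
       0.18470565, 0.19936318, 0.2140207 ]))
```

View pics/s4.png

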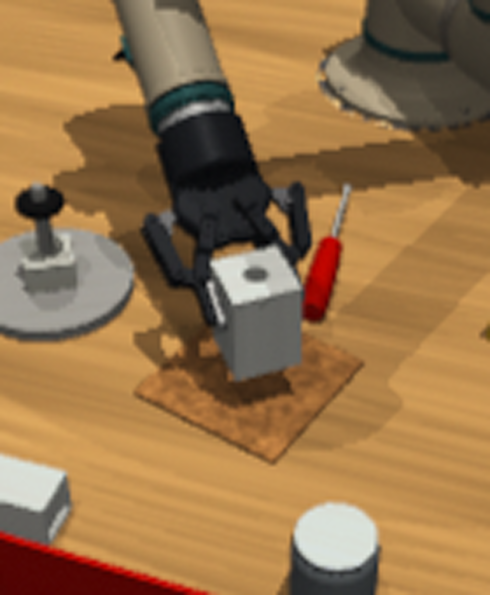

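The cover hangs upright, hole up at (258,272), over the pad with its mouth down. I'll fit its end plane for tilt and height.

```bash
cat > topfit.py <<'E'
import sys
from h import *
def fit(im,c,zc,rad=.05,dz=.012):
    W=world(im);hsv=cv2.cvtColor(im['pixels'],cv2.COLOR_BGR2HSV)
    m=(np.hypot(W[...,0]-c[0],W[...,1]-c[1])<rad)&(abs(W[...,2]-zc)<dz)&(hsv[...,1]<60)&(hsv[...,2]>90)
    p=W[m]; 
    for _ in range(3):
        A=np.c_[p[:,:2],np.ones(len(p))]; k=np.linalg.lstsq(A,p[:,2],rcond=None)[0]; p=p[abs(A@k-p[:,2])<.004]
    r=cv2.minAreaRect(p[:,:2].astype(np.float32)*1000)
    print(len(p),'z',p[:,2].mean().round(4),'slope deg',np.degrees(k[:2]).round(2),'rect',np.round(r[0],1),np.round(r[1],1),round(r[2],1))
if __name__=='__main__': fit(load(sys.argv[1]),(float(sys.argv[2]),float(sys.argv[3])),float(sys.argv[4]))
E
python3 topfit.py s4 .54 -.005 .12
```

```text
282 z 0.1186 slope deg [-0.54 -0.93] rect [542.7  -0.8] [63.9 58.9] 39.0
```

```bash
python3 -m pendant '[{"jaw":-1,"tx":0,"ty":0,"tz":-1,"ax":0,"ay":0,"az":0},{"jaw":-1,"tx":0,"ty":0,"tz":-2,"ax":0,"ay":0,"az":0},{"jaw":-1,"tx":0,"ty":0,"tz":-2.9,"ax":0,"ay":0,"az":0},{"jaw":-1,"tx":0,"ty":0,"tz":-3.1,"ax":0,"ay":0,"az":0},{"jaw":-1,"tx":0,"ty":0,"tz":-3.1,"ax":0,"ay":0,"az":0},{"jaw":-1,"tx":0,"ty":0,"tz":-3.1,"ax":0,"ay":0,"az":0}]'; for i in 1; do python3 -m pendant '[{"jaw":-1,"tx":0,"ty":0,"tz":-0.1,"ax":0,"ay":0,"az":0},{"jaw":-1,"tx":0,"ty":0,"tz":-0.1,"ax":0,"ay":0,"az":0}]'; done; python3 -m pendant '[{"jaw":-1,"tx":0,"ty":0,"tz":-0.1,"ax":0,"ay":0,"az":0},{"jaw":-1,"tx":0,"ty":0,"tz":-0.1,"ax":0,"ay":0,"az":0}]'
```

```text
clock: 13.58
position: [0.5517, 0.0049, 0.0451]
ee_rot: [-0.165, 0.821, 0.3, 0.456]
contact_force: [0.2, -0.4, -1.2]
width: 0.0555
gripper_force: 70.7
clock: 13.82
position: [0.5516, 0.005, 0.0438]
ee_rot: [-0.166, 0.822, 0.3, 0.455]
contact_force: [-0.1, 0.4, -2.2]
width: 0.0555
gripper_force: 70.7
clock: 14.08
position: [0.5516, 0.005, 0.0427]
ee_rot: [-0.166, 0.822, 0.3, 0.455]
contact_force: [0.4, -0.2, -1.8]
width: 0.0552
gripper_force: 70.7
```

```bash
python3 -m pendant '[{"jaw":-1,"tx":0,"ty":0,"tz":-0.1,"ax":0,"ay":0,"az":0},{"jaw":-1,"tx":0,"ty":0,"tz":-0.1,"ax":0,"ay":0,"az":0}]' | grep -E 'pos|contact'; python3 -m pendant '[{"jaw":-1,"tx":0,"ty":0,"tz":-0.1,"ax":0,"ay":0,"az":0},{"jaw":-1,"tx":0,"ty":0,"tz":-0.1,"ax":0,"ay":0,"az":0}]'| grep -E 'pos|contact'; python3 - <<'E'
from h import *
import topfit
a=snap('scene','s5');topfit.fit(a,(.543,-.001),.088)
E
```

```text
position: [0.5518, 0.0051, 0.0423]
contact_force: [-1.1, -1.4, 1.8]
position: [0.5521, 0.0053, 0.0423]
contact_force: [-3.3, -1.2, 6.2]
271 z 0.084 slope deg [-0.74 -0.57] rect [543.3  -0.9] [59. 56.] 40.3
```

```bash
python3 -m pendant '[{"jaw":1,"tx":0,"ty":0,"tz":0,"ax":0,"ay":0,"az":0},{"jaw":1,"tx":0,"ty":0,"tz":0,"ax":0,"ay":0,"az":0},{"jaw":1,"tx":0,"ty":0,"tz":0,"ax":0,"ay":0,"az":0},{"jaw":1,"tx":0,"ty":0,"tz":0,"ax":0,"ay":0,"az":0},{"jaw":1,"tx":0,"ty":0,"tz":0,"ax":0,"ay":0,"az":0},{"jaw":1,"tx":0,"ty":0,"tz":0,"ax":0,"ay":0,"az":0}]'; python3 -m pendant '[{"jaw":1,"tx":-1.3,"ty":-1.1,"tz":1.1,"ax":0,"ay":0,"az":0},{"jaw":1,"tx":-3.2,"ty":-2.7,"tz":2.6,"ax":0,"ay":0,"az":0},{"jaw":1,"tx":-5.2,"ty":-4.4,"tz":4.2,"ax":0,"ay":0,"az":0},{"jaw":1,"tx":-6.5,"ty":-5.4,"tz":5.3,"ax":0,"ay":0,"az":0},{"jaw":1,"tx":-6.5,"ty":-5.4,"tz":9,"ax":0,"ay":0,"az":0},{"jaw":1,"tx":-6.5,"ty":-5.4,"tz":13,"ax":0,"ay":0,"az":0},{"jaw":1,"tx":-6.5,"ty":-5.4,"tz":17,"ax":0,"ay":0,"az":0},{"jaw":1,"tx":-6.5,"ty":-5.4,"tz":19,"ax":0,"ay":0,"az":0}]'; python3 - <<'E'
from h import *
import topfit
for n in('scene','top'):
    a=snap(n,n+'6');topfit.fit(a,(.543,-.003),.086)
E
python3 st.py
```

```text
clock: 15.38
position: [0.5516, 0.005, 0.0407]
ee_rot: [-0.166, 0.822, 0.3, 0.455]
contact_force: [-0.7, -0.6, -0.1]
width: 0.0853
gripper_force: 0.0
clock: 16.38
position: [0.4865, -0.049, 0.2327]
ee_rot: [-0.164, 0.821, 0.301, 0.456]
contact_force: [-0.9, 0.3, -0.2]
width: 0.0855
gripper_force: 0.0
267 z 0.0839 slope deg [-0.76 -0.5 ] rect [ 5.442e+02 -4.000e-01] [58. 56.] 39.9
283 z 0.0862 slope deg [-0.2  -0.65] rect [541.1  -3.6] [56.1 55.9] 40.5
vert
t cm [ 5.31  4.43 -3.25] rot deg [-37.06  44.57  -0.33]
final
t cm [  6.52   5.45 -18.74] rot deg [ 0.31  0.21 -0.15]
[-0.98  0.13  2.2   1.09  1.26 -0.73]
```

The cover stands (both cameras: height 84–86 mm, tilt under 1°, yaw 40.3°) and is released. Now I regrasp it from above.

```bash
python3 -m pendant '[{"jaw":1,"tx":1,"ty":1,"tz":0,"ax":-7.4,"ay":8.9,"az":0},{"jaw":1,"tx":2,"ty":2,"tz":0,"ax":-14.8,"ay":17.8,"az":0},{"jaw":1,"tx":3.5,"ty":3,"tz":0,"ax":-22.2,"ay":26.7,"az":0},{"jaw":1,"tx":5.6,"ty":4.7,"tz":0,"ax":-29.6,"ay":35.6,"az":0},{"jaw":1,"tx":5.6,"ty":4.7,"tz":-1,"ax":-37.1,"ay":44.6,"az":-0.2},{"jaw":1,"tx":5.6,"ty":4.7,"tz":-3,"ax":-37.1,"ay":44.6,"az":-0.2},{"jaw":1,"tx":5.6,"ty":4.7,"tz":-3,"ax":-37.1,"ay":44.6,"az":-0.2},{"jaw":1,"tx":5.6,"ty":4.7,"tz":-3,"ax":-37.1,"ay":44.6,"az":-0.2}]'; cat > v.py <<'E'
import sys
from h import *
x,y,z,h=map(float,sys.argv[1:5]);h=np.radians(h)
go([x,y,z],tool([0,0,-1],[np.sin(h),-np.cos(h),0])); print(manip.get_state()['qpos'].round(2))
E
python3 v.py .5427 -.002 .047 40.3
```

```text
clock: 17.48
position: [0.5415, -0.002, 0.1994]
ee_rot: [-0.003, 0.94, 0.341, -0.002]
contact_force: [-0.4, -0.2, 0.1]
width: 0.0851
gripper_force: 0.0
t cm [  0.12  -0.   -15.24] rot deg [-0.19 -0.3   0.41]
[-0.13  0.25  1.62  0.    1.27  0.74]
```

```bash
python3 -m pendant '[{"jaw":1,"tx":0.1,"ty":0,"tz":-3,"ax":-0.2,"ay":-0.3,"az":0.4},{"jaw":1,"tx":0.1,"ty":0,"tz":-6,"ax":-0.2,"ay":-0.3,"az":0.4},{"jaw":1,"tx":0.1,"ty":0,"tz":-9,"ax":-0.2,"ay":-0.3,"az":0.4},{"jaw":1,"tx":0.1,"ty":0,"tz":-12,"ax":-0.2,"ay":-0.3,"az":0.4},{"jaw":1,"tx":0.1,"ty":0,"tz":-14,"ax":-0.2,"ay":-0.3,"az":0.4},{"jaw":1,"tx":0.1,"ty":0,"tz":-15.2,"ax":-0.2,"ay":-0.3,"az":0.4},{"jaw":1,"tx":0.1,"ty":0,"tz":-15.2,"ax":-0.2,"ay":-0.3,"az":0.4}]';python3 -m pendant '[{"jaw":-1,"tx":0,"ty":0,"tz":0,"ax":0,"ay":0,"az":0},{"jaw":-1,"tx":0,"ty":0,"tz":0,"ax":0,"ay":0,"az":0},{"jaw":-1,"tx":0,"ty":0,"tz":0,"ax":0,"ay":0,"az":0},{"jaw":-1,"tx":0,"ty":0,"tz":0,"ax":0,"ay":0,"az":0},{"jaw":-1,"tx":0,"ty":0,"tz":0,"ax":0,"ay":0,"az":0},{"jaw":-1,"tx":0,"ty":0,"tz":0,"ax":0,"ay":0,"az":0}]' 90; python3 -m pendant '[{"jaw":-1,"tx":0,"ty":0,"tz":2,"ax":0,"ay":0,"az":-3},{"jaw":-1,"tx":0,"ty":0,"tz":6,"ax":0,"ay":0,"az":-6},{"jaw":-1,"tx":0,"ty":-3,"tz":11,"ax":0,"ay":0,"az":-9},{"jaw":-1,"tx":-1,"ty":-7,"tz":16,"ax":0,"ay":0,"az":-9},{"jaw":-1,"tx":-3,"ty":-12,"tz":16,"ax":0,"ay":0,"az":-9},{"jaw":-1,"tx":-5,"ty":-17,"tz":16,"ax":0,"ay":0,"az":-9},{"jaw":-1,"tx":-5.9,"ty":-22,"tz":16,"ax":0,"ay":0,"az":-9},{"jaw":-1,"tx":-5.9,"ty":-22,"tz":16,"ax":0,"ay":0,"az":-9},{"jaw":-1,"tx":-5.9,"ty":-22,"tz":16,"ax":0,"ay":0,"az":-9}]'; python3 v.py .484 -.2225 .2 31.4;  python3 - <<'E'
from h import *
a=snap('scene','s7');b=snap('top','t7');w=snap('wrist','w7')
c=cv2.resize(a['pixels'][60:220,120:260],(525,600)); cv2.imwrite('pics/s7.png',np.hstack([c,cv2.resize(b['pixels'][170:270,290:345],(275,500)).copy()[:600] if 0 else np.vstack([cv2.resize(b['pixels'][190:260,290:360],(270,270)),cv2.resize(w['pixels'],(270,330))])]))
E
```

```text
clock: 18.35
position: [0.5427, -0.003, 0.0487]
ee_rot: [0.001, 0.939, 0.343, 0.001]
contact_force: [-0.6, -0.3, 0.3]
width: 0.0854
gripper_force: 0.0
clock: 19.1
position: [0.5448, -0.0022, 0.0502]
ee_rot: [0.002, 0.939, 0.344, 0.002]
contact_force: [0.8, -1.1, 6.3]
width: 0.0547
gripper_force: 95.8
clock: 20.23
position: [0.4842, -0.2214, 0.2083]
ee_rot: [0.0, 0.963, 0.269, 0.001]
contact_force: [0.3, 0.5, -1.1]
width: 0.0546
gripper_force: 96.2
t cm [-0.02 -0.11 -0.83] rot deg [0.02 0.08 0.2 ]
[-0.56  0.23  1.63  0.    1.28  0.47]
```

View pics/s7.png

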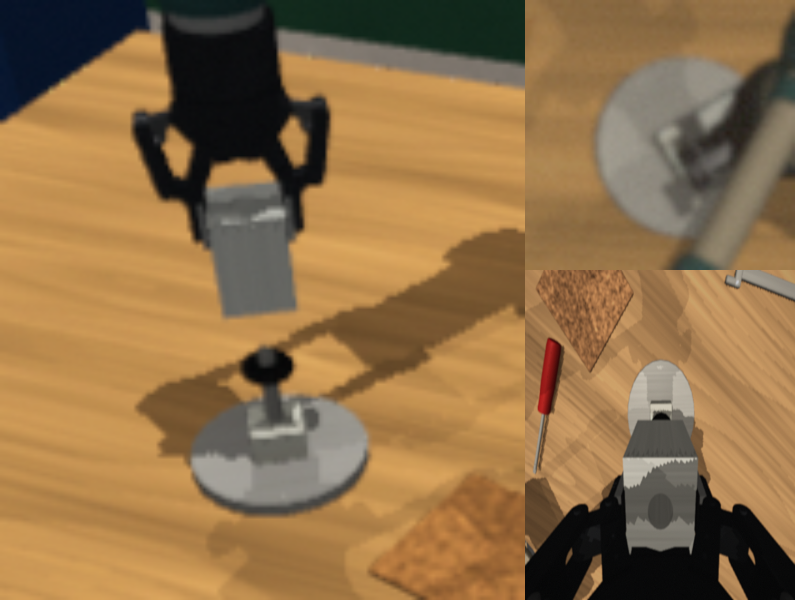

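The scene view shows the cover held at (250,255), above the collar at (267,365). I'll measure the cover against the foot in the same cameras, in the block's axes.

```bash
cat > rel.py <<'E'
from h import *
import sys
al=np.radians(31.4);U=np.array([np.cos(al),np.sin(al)]);V=np.array([-U[1],U[0]])
def run(tag,foot,ztop):
    im=load(tag);W=world(im);hsv=cv2.cvtColor(im['pixels'],cv2.COLOR_BGR2HSV)
    u=(W[...,:2]-foot)@U; v=(W[...,:2]-foot)@V; z=W[...,2]
    base=(abs(u)<.045)&(abs(v)<.045)&(im['depth']>0)&(hsv[...,1]<70)&(hsv[...,2]>60)
    print(tag)
    for nm,c,o in(('u',u,v),('v',v,u)):
        for sg in(1,-1):
            m=base&(abs(c*sg-.028)<.008)&(abs(o)<.036)&(z>ztop-.078)&(z<ztop-.004)
            if m.sum()<60: continue
            A=np.c_[o[m],z[m]-ztop+.04,np.ones(m.sum())];k=np.linalg.lstsq(A,c[m],rcond=None)[0]
            r=abs(A@k-c[m])<.003; k=np.linalg.lstsq(A[r],c[m][r],rcond=None)[0]
            print(' face',nm,sg,r.sum(),'pos mm',(k[2]*1e3).round(1),'yaw',np.degrees(k[0]).round(2),'tilt',np.degrees(k[1]).round(2),'edges',np.percentile(o[m][r],[1,99])*1e3)
    m=base&(abs(z-ztop)<.006)
    if m.sum()>60: print(' top',m.sum(),z[m].mean(),'u',np.percentile(u[m],[1,99])*1e3,'v',np.percentile(v[m],[1,99])*1e3)
if __name__=='__main__':
    run('s7',np.array([.4862,-.2207]),.244); run('w7',np.array([.484,-.2225]),.244)
    im=load('w7');W=world(im)
    for zl,zh in((.01,.019),(.04,.048)):
        m=(W[...,2]>zl)&(W[...,2]<zh)&(np.hypot(W[...,0]-.484,W[...,1]+.2225)<.09); p=W[m]; d=p[:,:2]-[.484,-.2225]; print(zl,len(p),p.mean(0),'u',np.percentile(d@U,[1,99])*1e3,'v',np.percentile(d@V,[1,99])*1e3)
E
python3 rel.py
```

```text
s7
 face u 1 449 pos mm 25.6 yaw -0.11 tilt 0.05 edges [-24.83629271  28.39357208]
 face v 1 68 pos mm 36.0 yaw -25.49 tilt 0.16 edges [ 6.50621741 28.67213757]
 top 222 0.24203515809900103 u [-30.26988671  27.54636611] v [-25.4260063   32.08871056]
w7
 face u 1 4423 pos mm 28.9 yaw 0.12 tilt 0.16 edges [-24.8642184   29.76012722]
 face u -1 1281 pos mm -24.1 yaw 0.32 tilt 0.25 edges [-10.01863189  14.99698127]
 face v 1 507 pos mm 41.3 yaw -31.78 tilt -0.04 edges [12.52726061 29.46734757]
 face v -1 453 pos mm -34.7 yaw 23.7 tilt 0.11 edges [12.63537126 29.36307178]
 top 13552 0.24407989045954026 u [-19.73816257  29.26258662] v [-24.6769803   29.78550448]
0.01 6642 [ 0.50998788 -0.20657553  0.01393679] u [-20.2199382   71.81302817] v [-70.4806853   71.63366488]
0.04 602 [ 0.4963645  -0.21357158  0.04377352] u [ 3.00508516 22.6816471 ] v [-20.97308586  23.00992987]
```

```bash
python3 -m pendant '[{"jaw":-1,"tx":0.1,"ty":-0.15,"tz":-2,"ax":0,"ay":0,"az":0},{"jaw":-1,"tx":0.1,"ty":-0.15,"tz":-4,"ax":0,"ay":0,"az":0},{"jaw":-1,"tx":0.1,"ty":-0.15,"tz":-5,"ax":0,"ay":0,"az":0},{"jaw":-1,"tx":0.1,"ty":-0.15,"tz":-6,"ax":0,"ay":0,"az":0},{"jaw":-1,"tx":0.1,"ty":-0.15,"tz":-7,"ax":0,"ay":0,"az":0},{"jaw":-1,"tx":0.1,"ty":-0.15,"tz":-8,"ax":0,"ay":0,"az":0},{"jaw":-1,"tx":0.1,"ty":-0.15,"tz":-9,"ax":0,"ay":0,"az":0},{"jaw":-1,"tx":0.1,"ty":-0.15,"tz":-10,"ax":0,"ay":0,"az":0},{"jaw":-1,"tx":0.1,"ty":-0.15,"tz":-11,"ax":0,"ay":0,"az":0},{"jaw":-1,"tx":0.1,"ty":-0.15,"tz":-11,"ax":0,"ay":0,"az":0}]'; sed -i '/__main__/,$d' rel.py; cat >> rel.py <<'E'
if __name__=='__main__':
    T=sys.argv[1]; zt=float(sys.argv[2])
    snap('scene','s'+T);snap('wrist','w'+T)
    run('s'+T,np.array([.4862,-.2207]),zt); run('w'+T,np.array([.484,-.2225]),zt)
    for t in('s'+T,'w'+T,'s0'):
        im=load(t);W=world(im)
        m=(abs(W[...,2]-.014)<(.003 if t[0]=='w' else .004))&(np.hypot(W[...,0]-.484,W[...,1]+.2225)<.09)
        c=cv2.findContours(cv2.morphologyEx(m.astype(np.uint8),cv2.MORPH_CLOSE,np.ones((5,5))),cv2.RETR_EXTERNAL,cv2.CHAIN_APPROX_NONE)[0]
        q=max(c,key=cv2.contourArea)[:,0]; q=q[(q[:,0]>2)&(q[:,0]<509)&(q[:,1]>2)&(q[:,1]<381)]; P=W[q[:,1],q[:,0],:2]; 
        for _ in range(6):
            k=np.linalg.lstsq(np.c_[2*P,np.ones(len(P))],(P**2).sum(1),rcond=None)[0]; rr=np.sqrt(k[2]+k[:2]@k[:2]); e=abs(np.hypot(*(P-k[:2]).T)-.0745); P=P[e<max(.0025,np.percentile(e,85))]
        d=k[:2]-[.484,-.2225]; print(t,'disc',k[:2].round(4),rr.round(4),len(P),'uv mm',(d@U*1e3).round(1),(d@V*1e3).round(1))
E
python3 rel.py 8 .134
```

```text
clock: 21.62
position: [0.485, -0.2232, 0.0977]
ee_rot: [0.0, 0.963, 0.269, 0.0]
contact_force: [0.5, 0.3, -2.0]
width: 0.0547
gripper_force: 96.2
s8
 face u 1 353 pos mm 25.1 yaw 0.32 tilt 0.34 edges [-27.39970388  26.30046914]
 face v 1 54 pos mm 33.2 yaw -21.24 tilt -0.47 edges [ 6.70921927 27.37271337]
 face v -1 45 pos mm -35.5 yaw 25.9 tilt 0.26 edges [10.72849596 28.29879815]
 top 207 0.1315663118680651 u [-30.11863452  27.49545175] v [-27.69013479  30.65258809]
w8
 face u 1 4457 pos mm 28.2 yaw 0.2 tilt 0.17 edges [-27.65169123  27.14111191]
 face u -1 728 pos mm -24.9 yaw 0.28 tilt 0.69 edges [-13.09857329  12.52526508]
 face v 1 519 pos mm 37.3 yaw -27.35 tilt -0.05 edges [11.83587602 28.69558333]
 face v -1 493 pos mm -38.7 yaw 29.67 tilt -0.08 edges [11.58356556 28.56821342]
 top 13529 0.13393471723574676 u [-20.47896117  28.49241008] v [-27.52721088  27.11295328]
s8 disc [ 0.4862 -0.221 ] 0.0736 62 uv mm 2.6 0.2
w8 disc [ 0.4844 -0.2214] 0.0738 344 uv mm 0.9 0.7
s0 disc [ 0.4861 -0.2206] 0.0732 67 uv mm 2.8 0.5
```

```bash
python3 -m pendant '[{"jaw":-1,"tx":0.08,"ty":0.12,"tz":0,"ax":0,"ay":0,"az":0},{"jaw":-1,"tx":0.08,"ty":0.12,"tz":-0.5,"ax":0,"ay":0,"az":0},{"jaw":-1,"tx":0.08,"ty":0.12,"tz":-0.8,"ax":0,"ay":0,"az":0},{"jaw":-1,"tx":0.08,"ty":0.12,"tz":-1.1,"ax":0,"ay":0,"az":0},{"jaw":-1,"tx":0.08,"ty":0.12,"tz":-1.3,"ax":0,"ay":0,"az":0},{"jaw":-1,"tx":0.08,"ty":0.12,"tz":-1.3,"ax":0,"ay":0,"az":0}]'; python3 rel.py 9 .121
```

```text
clock: 22.48
position: [0.4863, -0.2223, 0.0855]
ee_rot: [0.001, 0.963, 0.269, 0.001]
contact_force: [-0.9, 0.1, -2.4]
width: 0.0551
gripper_force: 96.2
s9
 face u 1 359 pos mm 26.9 yaw -0.08 tilt -0.16 edges [-27.76807925  26.85864476]
 face v 1 54 pos mm 33.8 yaw -21.71 tilt 0.54 edges [ 7.95120584 31.43548136]
 face v -1 47 pos mm -33.6 yaw 20.14 tilt -1.5 edges [10.2076202  29.81042351]
 top 205 0.11921333069923067 u [-27.84579498  29.52967217] v [-26.69567056  29.13737716]
w9
 face u 1 4422 pos mm 29.6 yaw 0.17 tilt 0.17 edges [-27.23838353  27.56303821]
 face v 1 515 pos mm 39.1 yaw -28.92 tilt 0.0 edges [13.23547097 30.06255347]
 face v -1 487 pos mm -38.8 yaw 28.85 tilt 0.03 edges [13.07540733 29.94413891]
 top 13660 0.12121429212419155 u [-19.17212661  29.91625319] v [-27.06272283  27.50706408]
s9 disc [ 0.4857 -0.2209] 0.0735 62 uv mm 2.3 0.5
w9 disc [ 0.4844 -0.2215] 0.0738 349 uv mm 0.9 0.7
s0 disc [ 0.4861 -0.2206] 0.0732 67 uv mm 2.8 0.5
```

```bash
python3 -m pendant '[{"jaw":-1,"tx":-0.02,"ty":0.04,"tz":0,"ax":0,"ay":0,"az":0},{"jaw":-1,"tx":-0.02,"ty":0.04,"tz":-0.3,"ax":0,"ay":0,"az":0},{"jaw":-1,"tx":-0.02,"ty":0.04,"tz":-0.6,"ax":0,"ay":0,"az":0},{"jaw":-1,"tx":-0.02,"ty":0.04,"tz":-0.6,"ax":0,"ay":0,"az":0}]'; python3 -m pendant '[{"jaw":-1,"tx":0,"ty":0,"tz":-0.3,"ax":0,"ay":0,"az":0},{"jaw":-1,"tx":0,"ty":0,"tz":-0.6,"ax":0,"ay":0,"az":0},{"jaw":-1,"tx":0,"ty":0,"tz":-0.6,"ax":0,"ay":0,"az":0}]' | grep -E 'pos|cont'; python3 - <<'E'
from h import *
w=snap('wrist','w10'); print(w['pixels'].shape)
cv2.imwrite('pics/w10.png',cv2.resize(w['pixels'][150:384,130:390],None,fx=2.2,fy=2.2,interpolation=cv2.INTER_CUBIC))
E
```

```text
clock: 23.08
position: [0.4859, -0.2218, 0.0794]
ee_rot: [0.001, 0.963, 0.269, 0.001]
contact_force: [0.1, -0.4, -2.1]
width: 0.0547
gripper_force: 96.2
position: [0.486, -0.2218, 0.0734]
contact_force: [-0.2, -0.3, -2.8]
(384, 512, 3)
```

View pics/w10.png

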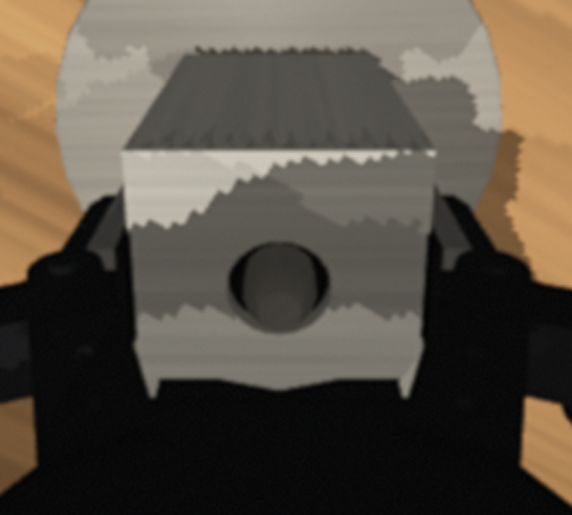

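The stem shows in the hole at (280,290), centred left to right and with clearance. I'll press down now.

```bash
python3 -m pendant '[{"jaw":-1,"tx":0,"ty":0,"tz":-0.2,"ax":0,"ay":0,"az":0},{"jaw":-1,"tx":0,"ty":0,"tz":-0.4,"ax":0,"ay":0,"az":0},{"jaw":-1,"tx":0,"ty":0,"tz":-0.6,"ax":0,"ay":0,"az":0},{"jaw":-1,"tx":0,"ty":0,"tz":-0.6,"ax":0,"ay":0,"az":0}]' 115| grep -E 'pos|cont|rot|grip'; python3 -m pendant '[{"jaw":-1,"tx":0,"ty":0,"tz":-0.2,"ax":0,"ay":0,"az":0},{"jaw":-1,"tx":0,"ty":0,"tz":-0.4,"ax":0,"ay":0,"az":0},{"jaw":-1,"tx":0,"ty":0,"tz":-0.6,"ax":0,"ay":0,"az":0},{"jaw":-1,"tx":0,"ty":0,"tz":-0.6,"ax":0,"ay":0,"az":0}]'| grep -E 'pos|cont|rot|grip'; python3 rel.py 11 .099
```

```text
position: [0.4863, -0.222, 0.0689]
ee_rot: [0.002, 0.963, 0.269, 0.001]
contact_force: [-2.2, 1.5, 5.9]
gripper_force: 125.4
position: [0.4863, -0.222, 0.0632]
ee_rot: [0.002, 0.963, 0.269, 0.001]
contact_force: [-2.7, 2.1, 8.2]
gripper_force: 125.4
s11
 face u 1 341 pos mm 26.9 yaw 0.62 tilt 0.26 edges [-27.78735592  27.12212179]
 face v 1 52 pos mm 33.0 yaw -19.42 tilt 0.91 edges [ 7.77159644 30.8878267 ]
 face v -1 44 pos mm -35.8 yaw 24.44 tilt -0.41 edges [ 9.55793678 30.03680908]
 top 194 0.09691906134050395 u [-28.24380824  29.1917769 ] v [-26.63960989  27.52716078]
w11
 face u 1 4461 pos mm 29.7 yaw 0.18 tilt 0.14 edges [-26.90552158  27.88268105]
 face v 1 516 pos mm 39.0 yaw -28.33 tilt -0.11 edges [13.18510228 30.2815954 ]
 face v -1 504 pos mm -37.7 yaw 26.88 tilt -0.03 edges [13.19537326 30.13913838]
 top 12760 0.09871922115524992 u [-19.2469026   30.03397426] v [-26.71530174  27.88017802]
s11 disc [ 0.486  -0.2206] 0.0735 67 uv mm 2.7 0.6
w11 disc [ 0.4846 -0.2213] 0.0738 388 uv mm 1.1 0.7
s0 disc [ 0.4861 -0.2206] 0.0732 67 uv mm 2.8 0.5
```

Pressing takes about 10 N, as expected, and the rim is about 5 mm above the plate. I'll continue until it seats.

```bash
python3 -m pendant '[{"jaw":-1,"tx":0,"ty":0,"tz":-0.2,"ax":0,"ay":0,"az":0},{"jaw":-1,"tx":0,"ty":0,"tz":-0.4,"ax":0,"ay":0,"az":0},{"jaw":-1,"tx":0,"ty":0,"tz":-0.4,"ax":0,"ay":0,"az":0}]'| grep -E 'pos|cont|rot'; python3 -m pendant '[{"jaw":-1,"tx":0,"ty":0,"tz":-0.1,"ax":0,"ay":0,"az":0},{"jaw":-1,"tx":0,"ty":0,"tz":-0.1,"ax":0,"ay":0,"az":0}]'| grep -E 'pos|cont|rot';python3 -m pendant '[{"jaw":-1,"tx":0,"ty":0,"tz":-0.1,"ax":0,"ay":0,"az":0},{"jaw":-1,"tx":0,"ty":0,"tz":-0.1,"ax":0,"ay":0,"az":0}]'| grep -E 'pos|cont|rot'
```

```text
position: [0.4863, -0.222, 0.0592]
ee_rot: [0.002, 0.963, 0.269, 0.001]
contact_force: [-2.2, 1.0, 8.6]
position: [0.4863, -0.222, 0.0583]
ee_rot: [0.002, 0.963, 0.269, 0.001]
contact_force: [-3.2, 1.2, 9.1]
position: [0.4863, -0.222, 0.0582]
ee_rot: [0.002, 0.963, 0.269, 0.001]
contact_force: [-4.2, 1.8, 15.0]
```

```bash
python3 -m pendant '[{"jaw":-1,"tx":0,"ty":0,"tz":-0.15,"ax":0,"ay":0,"az":0},{"jaw":-1,"tx":0,"ty":0,"tz":-0.3,"ax":0,"ay":0,"az":0},{"jaw":-1,"tx":0,"ty":0,"tz":-0.3,"ax":0,"ay":0,"az":0}]'| grep -E 'pos|cont|rot'; python3 rel.py 12 .094
```

```text
position: [0.4863, -0.222, 0.0582]
ee_rot: [0.002, 0.963, 0.269, 0.002]
contact_force: [-8.4, 4.3, 36.2]
s12
 face u 1 341 pos mm 26.9 yaw -0.29 tilt 0.11 edges [-27.89139373  27.03123665]
 face v 1 53 pos mm 36.0 yaw -26.29 tilt -0.44 edges [ 8.18762779 29.29747673]
 face v -1 43 pos mm -34.3 yaw 20.98 tilt 0.38 edges [10.53080629 29.74010548]
 top 195 0.09196659439751752 u [-27.19032594  29.83972044] v [-27.82283595  29.94505373]
w12
 face u 1 4445 pos mm 29.7 yaw 0.18 tilt 0.13 edges [-26.9815779   27.87700564]
 face v 1 520 pos mm 38.8 yaw -28.06 tilt -0.18 edges [13.28428021 30.18799625]
 face v -1 497 pos mm -37.8 yaw 27.11 tilt -0.08 edges [13.31624359 30.14762451]
 top 12416 0.09375460739888672 u [-18.48713604  30.04714339] v [-26.66893544  27.91308368]
s12 disc [ 0.4856 -0.2208] 0.0735 70 uv mm 2.3 0.6
w12 disc [ 0.4845 -0.2214] 0.0738 395 uv mm 1.0 0.7
s0 disc [ 0.4861 -0.2206] 0.0732 67 uv mm 2.8 0.5
```

The cover is hard on the plate (36 N, no further motion) with its top at 93.8 mm against the 94 expected. I'll unload, open and lift.

```bash
python3 -m pendant '[{"jaw":-1,"tx":0,"ty":0,"tz":0.3,"ax":0,"ay":0,"az":0},{"jaw":1,"tx":0,"ty":0,"tz":0.3,"ax":0,"ay":0,"az":0},{"jaw":1,"tx":0,"ty":0,"tz":0.3,"ax":0,"ay":0,"az":0},{"jaw":1,"tx":0,"ty":0,"tz":0.3,"ax":0,"ay":0,"az":0},{"jaw":1,"tx":0,"ty":0,"tz":0.3,"ax":0,"ay":0,"az":0},{"jaw":1,"tx":0,"ty":0,"tz":0.3,"ax":0,"ay":0,"az":0}]';python3 -m pendant '[{"jaw":1,"tx":0,"ty":0,"tz":1,"ax":0,"ay":0,"az":0},{"jaw":1,"tx":0,"ty":0,"tz":3,"ax":0,"ay":0,"az":0},{"jaw":1,"tx":0,"ty":0,"tz":6,"ax":0,"ay":0,"az":0},{"jaw":1,"tx":0,"ty":0,"tz":10,"ax":0,"ay":0,"az":0},{"jaw":1,"tx":0,"ty":0,"tz":14,"ax":0,"ay":0,"az":0},{"jaw":1,"tx":0,"ty":0,"tz":17,"ax":0,"ay":0,"az":0},{"jaw":1,"tx":0,"ty":0,"tz":17,"ax":0,"ay":0,"az":0},{"jaw":1,"tx":0,"ty":0,"tz":17,"ax":0,"ay":0,"az":0}]';python3 rel.py 13 .094; python3 - <<'E'
from h import *
import topfit
topfit.fit(load('w13'),(.485,-.222),.094); topfit.fit(load('s13'),(.486,-.221),.092)
a=load('s13');cv2.imwrite('pics/s13.png',cv2.resize(a['pixels'],(800,600),interpolation=cv2.INTER_CUBIC))
E
```

```text
clock: 26.7
position: [0.4862, -0.2219, 0.0555]
ee_rot: [0.001, 0.963, 0.269, 0.001]
contact_force: [0.1, 0.1, -0.4]
width: 0.0857
gripper_force: 0.0
clock: 27.7
position: [0.4856, -0.2216, 0.2253]
ee_rot: [0.001, 0.963, 0.269, 0.0]
contact_force: [0.3, 0.2, -0.2]
width: 0.0855
gripper_force: 0.0
s13
 face u 1 340 pos mm 27.1 yaw 0.16 tilt 0.3 edges [-28.03850792  26.53489072]
 top 200 0.0920580369006624 u [-26.90669667  29.05093069] v [-26.98016416  26.71460416]
w13
 face u 1 474 pos mm 29.6 yaw 0.22 tilt 0.08 edges [-27.29108715  27.59170542]
 face v 1 51 pos mm 36.0 yaw -23.13 tilt 0.01 edges [14.83276965 29.89263645]
 face v -1 54 pos mm -216.8 yaw 374.89 tilt -0.28 edges [29.29696571 29.74869843]
 top 2973 0.0938590554395576 u [-25.62241482  29.64085534] v [-27.32552579  27.54389859]
s13 disc [ 0.4858 -0.2208] 0.0733 60 uv mm 2.4 0.5
w13 disc [ 0.4841 -0.2217] 0.0738 338 uv mm 0.5 0.6
s0 disc [ 0.4861 -0.2206] 0.0732 67 uv mm 2.8 0.5
2937 z 0.0939 slope deg [-0.3  -0.14] rect [ 485.5 -221.4] [55.9 56.1] 31.2
179 z 0.0916 slope deg [-1.91 -0.88] rect [ 486.3 -220.1] [57.8 54.1] 29.5
```

View pics/s13.png

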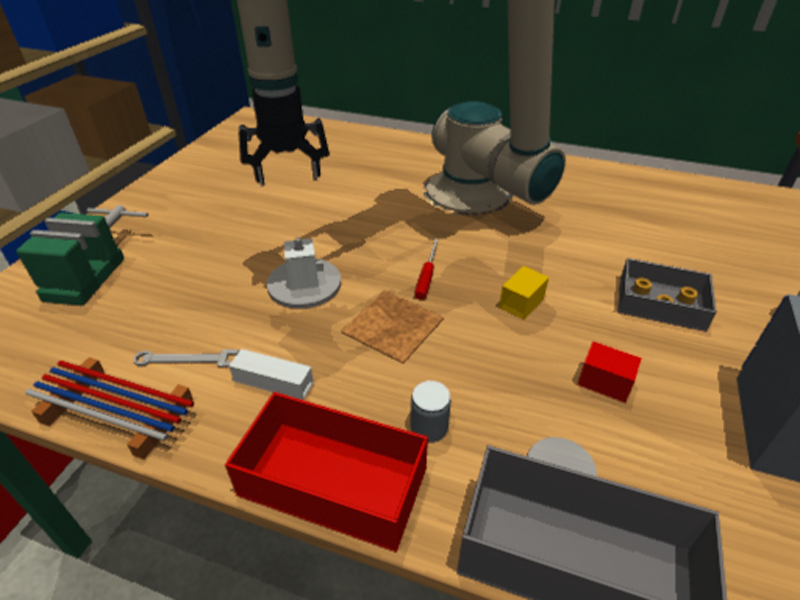

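The cover sits on the foot at (300,265) with the stem poking out, the gripper is clear, and the other objects look unmoved.

```bash
python3 -c "
from rig import manip
print(manip.sign_off())"
```

```text
the job is handed in; nothing more can be done
None
```

The cover was stood on the cork pad and released, regrasped from above, then pressed fully home on the foot plate (top at 93.9 mm against 94 expected, tilt about 0.3°) and let go; the job is handed in at about 28 s, with the verdict not shown.

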